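# Set the mixer's speed dial to its marker and lock it with the pin

## Task

On the sloping mixer console, turn the black speed knob clockwise until the white line of its pointer lies on the steel marker tab at the edge of the scale, within the tab's width, without shifting the tab. Then lock the setting: take the T-handled lock pin out of the wooden rack and push it through the steel eyelet bracket beside the dial, fully home with its collar flat on the bracket, and let go. Leave the two other rods in the rack and the tin and the jar beside the console where they stand.

Things in the scene. Friction and masses are not known exactly. Their poses are not given: they have to be found in the camera images.
- speed_knob (a joint): angle of the speed knob, 0 at the scale's start to 5.236 rad at its end, growing clockwise as seen by someone facing the panel. It is stiff (about 0.08 N m) and stays where it is left; one grasp will not turn it far enough
- knob_grip (a point): on the knob's axis at grip height, 34 mm off the panel. Knob: black disc 72 mm across, top 13 mm off the panel, with a grip bar 66 mm long, 15 mm wide, top 49 mm off the panel, white line on its pointing half. Axes turn with the knob: x along the bar to the pointer, y across it (grip direction), z out of the panel along the axis, 30 degrees from vertical
- marker_tab (a point): top of the dark steel marker tab on the scale, 50 mm from the knob's axis, 7 mm off the panel. The tab is 18 mm long radially and 10 mm wide. x points radially outwards, z out of the panel. The knob is right when its bar's x axis points at this
- eyelet (a point): centre of the eyelet bracket's hole at its upper face, 62 mm off the panel, 145 mm to the left of the knob's axis. Hole 12.4 mm wide, slightly chamfered, through a steel plate 46 x 46 x 16 mm on two side cheeks; open below down to the panel. Axes: z out of the panel along the hole (30 degrees from vertical), x up the slope, y level along the panel
- lock_pin: lock pin, about 0.1 kg, 96 mm long: steel shank 10 mm thick and 52 mm long, a collar 22 mm across and 6 mm thick, a 15 mm neck, and a black T-bar 60 x 14 x 24 mm on top. Stands upright in one of three holes of the rack, hanging by its collar. Origin at the shank's tip, z up along the pin, x along the T-bar
- pin_grip (a point): middle of the lock pin's T-bar, 84 mm from the tip (32 mm above the collar's underside). Axes as the pin; grip it along y, 14 mm wide
- pin_collar (a point): centre of the underside of the pin's collar, 52 mm from the tip; it sits on the rack now and must sit on the bracket's upper face
- pin_tip (a point): lower end of the pin's shank
- panel: the console's sloping panel, 190 mm up the slope by 310 mm wide, origin at the centre of its upper face, which is 96 mm above the table; z out of the panel, x up the slope, y level. Fixed
- rack: fixed wooden rack 220 x 60 x 60 mm with three holes 70 mm apart along its x axis, middle one at its centre; origin under its centre
- ball_rod: rod like the lock pin but with a black ball 28 mm across on top, standing in another hole of the rack; leave alone
- disc_rod: rod like the lock pin but with a flat black disc 32 mm across on top, standing in another hole of the rack; leave alone
- tin: tin, 70 mm across, 100 mm high, flat on the table; leave alone. Origin: centre of its underside, z up
- jar: clear jar, 84 mm across, 80 mm high, flat on the table; leave alone. Origin: centre of its underside, z up
Mind the look-alikes: they are no part of the job. What is shaped like the lock_pin but blue or pink is not meant.

How it is judged:
By the outcome, as a careful person would: the job done as asked, in the order asked, and still so for the second after the job is handed in, with the robot touching nothing.
It also fails if it takes over 72 s, if anything falls off the work surface, if the arm or the gripper's body presses on something with over 40 N, if the wrist force passes 120 N, or if a joint passes its speed limit or range.

## Robot

A 6-joint arm with a two-finger parallel gripper is mounted at the origin on the work surface. World frame = base frame: x ahead of the robot, y to its left, z up, the work surface at z = 0. Lengths are in m, angles in rad, forces in N, time in s.
With the tool pointing down it reaches from about 0.25 to 0.775 m from the base axis. Payload 4 kg.
Tool frame: the origin (TCP) lies between the finger pads; the fingertips stand 11 mm ahead of it and the grasp point (between the pads) lies 8 mm behind it (robot.tip_extent is the z of the fingertips in the tool frame, in m); z points along the fingers, y is the line along which they close (so a half turn about z gives the same grasp; the last joint's range is limited). The gripper opens to 94 mm and grips with 3 to 60 N. Pads are 16 mm wide; open, the fingers measure 119 mm over their backs; the gripper's body (75 mm by 177 mm) begins 78 mm behind the grasp point.
Start: joints at [1.011, 0.087, 1.371, -0, 1.684, -0.103], TCP at [0.243, 0.494, 0.217] pointing down, gripper open.
Joint ranges: [-3.1, 3.1], [-0.76, 2.03], [0.27, 2.55], [-1.08, 4.22], [0.17, 2.65], [-2.57, 2.57]. Speed limits (rad/s): [2.79, 2.79, 3.14, 3.14, 3.14, 3.14].

## Interface

Orientations are given as [roll, pitch, yaw] about the fixed x, y, z axes, in that order (R = Rz(yaw) Ry(pitch) Rx(roll)).
In Python, from bench import robot, imaging gives the robot as it stands.
- The arm moves only by the shell command python3 -m pendant 'ROWS'. ROWS is JSON, a list of rows, each a list of 7 numbers: the shift along the world's x, y, z in cm, then the turn, a rotation vector about the world's x, y, z in degrees, then the opening, from 0 (shut) to 1 (fully open). In form: [[dx, dy, dz, ax, ay, az, jaw], ...]. A call has 1 to 8 rows; each row shifts and turns the commanded pose from where the row before left it; what a row does not reach is not made up. A row lasts 1/10 s, in which the tool goes at most 50 mm and 8.59 degrees, less where a joint would pass 70% of its speed; a pose out of reach is approached as far as the arm can. A call is refused whole if a number of a shift passes 5 or a number of a turn 8.59, either way. A call with a gripper value outside its range is refused whole. The fingers move at their own pace and stop on an object; the grip force is fixed at half the most. Time passes only in rows, so rows that do not move let the fingers close. It gives the time, the measured TCP pose, the force, the opening and the grip force at its end, in the units of the state.
- robot.get_obs(): the state, without advancing time (a new reading comes with each control period).
- imaging.snapshot(name): name is "side" or "top"; returns the picture (480x640x3 uint8, red, green, blue); there is no depth.
- imaging.camera_params(name): a dict with "camera_matrix" (3x3 intrinsics, pixels), "R" (3x3) and "t" (3): a world point X has camera coordinates R X + t. Camera axes: x right, y down, z forward; pixel columns grow to the right and rows downward; lengths in m; the calibration is good to about 2 mm. A picture is of the moment at which its call begins. camera_params takes no time and is no camera call.
- robot.close_job(): hands the job in; it is judged then, once.
The state is a dict: "time": time; "joint_positions": joint angles; "qvel": joint speeds; "joint_torque": joint torques, N m; "tool_pos": TCP position; "ee_rot": TCP orientation; "wrist_force": force on the tool from outside, world axes, zero at the start; "wrist_torque": the same for the moment, N m; "width": finger opening in m; "finger_force": force on a finger pad.
Only numpy, scipy, OpenCV 4.12 (cv2) and the standard library are available. Lean on these libraries where they do the work, as an engineer would, in place of code of your own. Each camera call takes 0.05 s, during which the arm holds its last target. There are 200 camera calls.

## Working session

There is one attempt and no reset: what is moved stays moved. The work goes in short steps, Python scripts to look and compute and a shell command to move; the robot and the scene stay as the last step left them, time stands still between calls to the robot, and variables do not carry over. Pictures are saved under pics/ and viewed, at most 10 in all, crops included, and the job is handed in when it is done.

```bash
ls; mkdir -p pics
python3 - <<'E'
from bench import robot, imaging
import cv2
o=robot.get_obs(); print({k:o[k] for k in('time','tool_pos','ee_rot','wrist_force','width')})
for n in('side','top'):
    cv2.imwrite(f'pics/{n}0.png',imaging.snapshot(n)[:,:,::-1]); p=imaging.camera_params(n); print(n,p)
E
```

```text
pics
{'time': 0.0, 'tool_pos': array([0.24232156, 0.49316404, 0.21528859]), 'ee_rot': array([-3.13937125e+00, -2.17802029e-04,  2.68481386e+00]), 'wrist_force': array([ 0.60823409, -0.21357717, -0.13909587]), 'width': 0.09392403835477128}
side {'camera_matrix': array([[490.11581381,   0.        , 316.03650708],
       [  0.        , 490.11581381, 240.30734993],
       [  0.        ,   0.        ,   1.        ]]), 'R': array([[ 0.97437575, -0.2248883 , -0.00414212],
       [-0.1660635 , -0.70684028, -0.68760434],
       [ 0.15170636,  0.67067285, -0.72607377]]), 't': array([-0.53862348,  0.16205211,  1.01543034])}
top {'camera_matrix': array([[611.03879039,   0.        , 313.24699381],
       [  0.        , 611.03879039, 242.78435871],
       [  0.        ,   0.        ,   1.        ]]), 'R': array([[-0.02746873, -0.99948919, -0.01633456],
       [-0.98460474,  0.02987431, -0.17222377],
       [ 0.17262378,  0.01135231, -0.98492241]]), 't': array([0.03110472, 0.53933089, 1.30898844])}
```

View pics/side0.png

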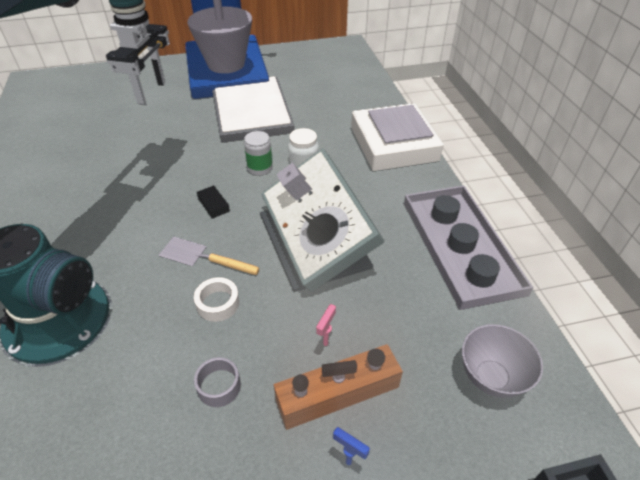

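View pics/top0.png

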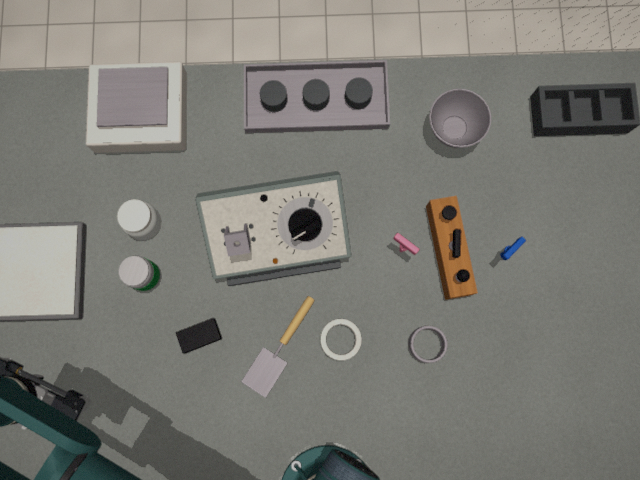

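The top view shows the knob at about (304,228), its tab near (312,202), the eyelet at (237,240) and the rack at (452,247). Candidates for the pin are the black T-bar in the rack's middle hole (457,242), the pink one (405,244) and the blue one (513,247). Only the black one, standing in the rack, fits the description. I'll check it enlarged.

Run:
```python
import cv2,numpy as np
t=cv2.imread('pics/top0.png');s=cv2.imread('pics/side0.png')
f=lambda im,x,y,w,h,k:cv2.resize(im[y:y+h,x:x+w],None,fx=k,fy=k,interpolation=cv2.INTER_CUBIC)
cv2.imwrite('pics/c1.png',f(t,195,170,160,115,5))
a=f(t,420,190,64,114,5);b=f(s,265,330,145,100,3.3)
c=np.zeros((580,800,3),np.uint8);c[:570,:320]=a;c[:b.shape[0],321:321+b.shape[1]]=b[:,:479]
cv2.imwrite('pics/c2.png',c)
cv2.imwrite('pics/c3.png',f(s,255,145,135,145,4))
```

```text
(no output)
```

View pics/c1.png

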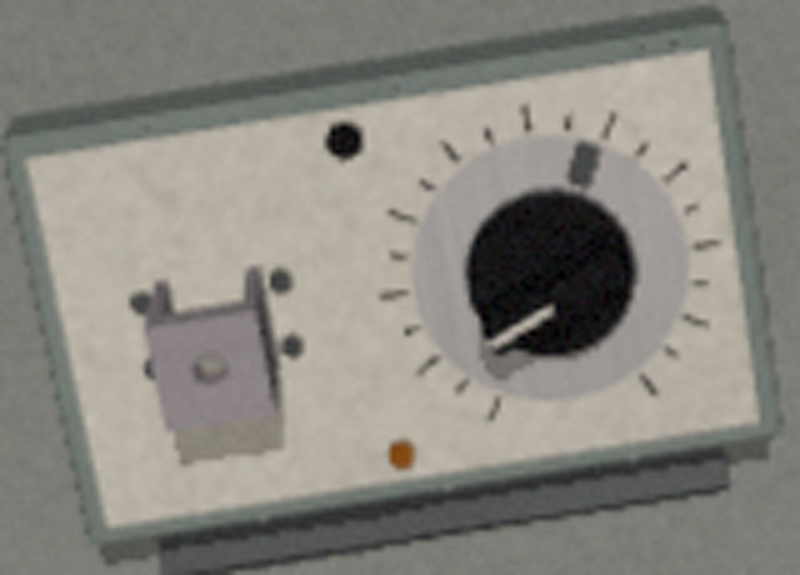

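View pics/c2.png

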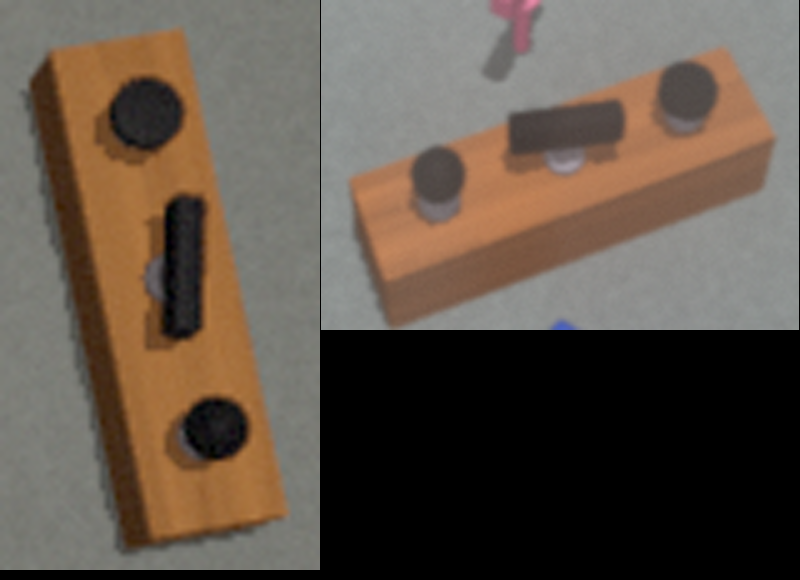

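View pics/c3.png

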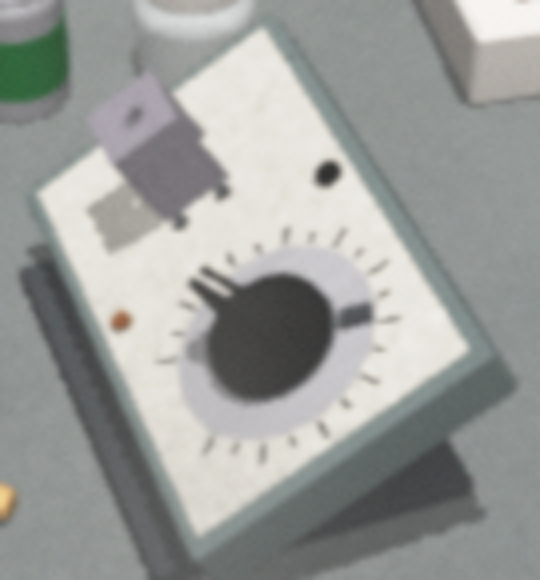

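c1 shows the tab at about (584,165), the white line from (553,310) to (490,347) and the eyelet hole at (211,368). c2 confirms the black T-bar over its steel collar in the middle hole, between the disc and ball rods. I'll fit the poses next.

```bash
cat > h.py <<'E'
import numpy as np
from bench import robot, imaging
from scipy.optimize import least_squares
from scipy.spatial.transform import Rotation as Ro
P={n:imaging.camera_params(n) for n in('side','top')}
def proj(n,X):
    p=P[n];c=np.atleast_2d(X)@p['R'].T+p['t'];c=c@p['camera_matrix'].T;return c[:,:2]/c[:,2:]
def atz(n,uv,z):
    p=P[n];d=p['R'].T@np.linalg.solve(p['camera_matrix'],[uv[0],uv[1],1]);C=-p['R'].T@p['t'];return C+d*(z-C[2])/d[2]
def tri(a,b):
    r=least_squares(lambda X:np.r_[proj('top',X)[0]-a,proj('side',X)[0]-b],[.5,0,.1]);return r.x,np.abs(r.fun).max()
E
cat > fit.py <<'E'
from h import *
k=lambda x,y,ox,oy,s:np.array([(x+.5)/s-.5+ox,(y+.5)/s-.5+oy])
T=lambda x,y:k(x,y,195,170,5); S=lambda x,y:k(x,y,255,145,4)
def model(q):
    x,y,yaw,ku,kv,eu,ev,ta,ka,a,b=q
    R=Ro.from_euler('z',yaw).as_matrix()@Ro.from_euler('y',-np.pi/6).as_matrix()
    w=lambda u,v,h:np.array([x,y,.096])+R@np.array([u,v,h])
    cor=[w(a,b,0),w(a,-b,0),w(-a,-b,0),w(-a,b,0)]
    return R,cor,w(ku,kv,.001),w(eu,ev,.062),w(ku+.05*np.cos(ta),kv+.05*np.sin(ta),.007),w(ku,kv,.049),w(ku+.032*np.cos(ka),kv+.032*np.sin(ka),.049),w(ku,kv,.034)
tc=[T(25,157),T(712,48),T(758,425),T(105,527)]; sc=[S(265,28),S(470,350),S(198,540),S(35,195)]
def res(q):
    R,c,sd,e,tab,b0,b1,_=model(q); r=[]
    for i in range(4): r+=[proj('top',c[i])[0]-tc[i],proj('side',c[i])[0]-sc[i]]
    r+=[proj('top',sd)[0]-T(551,267),proj('side',sd)[0]-S(276,343),proj('top',e)[0]-T(211,368),proj('side',e)[0]-S(134,118),
     proj('top',tab)[0]-T(584,165),proj('side',tab)[0]-S(353,317),proj('top',b0)[0]-T(553,310),proj('top',b1)[0]-T(488,348),proj('side',b1)[0]-S(205,277)]
    return np.concatenate(r)
r=least_squares(res,[.5,.05,.15,0,-.05,0,.09,-.3,2,.09,.15],loss='soft_l1');q=r.x
if __name__=='__main__':
    np.set_printoptions(precision=4,suppress=True)
    R,c,sd,e,tab,b0,b1,g=model(q); print('q',q);print('res',res(q).reshape(-1,2).round(1).tolist())
    print('grip',g,'eye',e,'tab',tab,'ang tab,knob deg',np.degrees(q[7:9]));print('z',R[:,2],'x',R[:,0])
    K=lambda x,y:k(x,y,420,190,5);L=lambda x,y:k(x-321,y,265,330,3.3)
    for p in[(50,52),(185,30),(287,515),(150,543),(168,285)]:print('rack',atz('top',K(*p),.06))
    print('rack s',[atz('side',L(*p),.06) for p in [(352,180),(725,47),(775,137),(388,278)]])
    print('T top',atz('top',K(185,267),.104),'ends',atz('top',K(189,197),.104),atz('top',K(182,338),.104))
    print('T side',atz('side',L(567,127),.092),'ends',atz('side',L(510,133),.092),atz('side',L(621,122),.092)); print(tri(K(185,267),L(565,112)))
E
python3 fit.py
```

```text
q [ 0.5671  0.0963  0.1318 -0.0005 -0.0646  0.0009  0.079  -0.4564  1.9898
  0.0859  0.1456]
res [[0.0, -0.7], [-0.6, -0.3], [-0.5, -0.8], [-0.4, 0.2], [0.6, -1.0], [-0.9, -0.1], [0.4, -0.2], [0.3, -0.4], [-0.1, 0.2], [-1.3, -0.5], [0.3, -0.4], [-0.8, -0.3], [0.6, -0.1], [-0.7, -0.6], [0.7, -1.3], [0.8, -0.8], [-3.9, -0.6]]
grip [0.5582 0.0299 0.1252] eye [0.5267 0.1706 0.1501] tab [0.613  0.015  0.1242] ang tab,knob deg [-26.1524 114.0053]
z [-0.4957 -0.0657  0.866 ] x [0.8585 0.1138 0.5   ]
rack [ 0.6262 -0.2453  0.06  ]
rack [ 0.6343 -0.3056  0.06  ]
rack [ 0.418  -0.3348  0.06  ]
rack [ 0.4076 -0.2751  0.06  ]
rack [ 0.52   -0.2904  0.06  ]
rack s [array([ 0.4142, -0.2786,  0.06  ]), array([ 0.6302, -0.2469,  0.06  ]), array([ 0.6385, -0.3054,  0.06  ]), array([ 0.4229, -0.335 ,  0.06  ])]
T top [ 0.5204 -0.2884  0.104 ] ends [ 0.5505 -0.2921  0.104 ] [ 0.4901 -0.2851  0.104 ]
T side [ 0.5264 -0.2913  0.092 ] ends [ 0.497  -0.2879  0.092 ] [ 0.5542 -0.2949  0.092 ]
(array([ 0.5237, -0.2888,  0.1029]), np.float64(1.4600723636372663))
```

```bash
cat >> h.py <<'E'
np.set_printoptions(precision=4,suppress=True)
def rem(p,y,z,o=None):
    "shift cm and rotvec deg from measured pose to TCP p, closing dir y, tool z"
    o=o or robot.get_obs(); z=np.array(z)/np.linalg.norm(z); y=np.array(y)-np.dot(y,z)*z; y/=np.linalg.norm(y)
    best=None
    for s in(1,-1):
        R=np.c_[np.cross(s*y,z),s*y,z]; rv=(Ro.from_matrix(R)*Ro.from_euler('xyz',o['ee_rot']).inv()).as_rotvec(degrees=True)
        print('shift',(np.array(p)-o['tool_pos'])*100,'rot',rv,'|',np.linalg.norm(rv))
    print('t',round(o['time'],2),'tcp',o['tool_pos'],'q',o['joint_positions'],'F',o['wrist_force'],'w',o['width'])
def knob():
    from fit import model,q
    R,c,sd,e,tab,b0,b1,g=model(q); return R,e,tab,g,q
E
python3 - <<'E'
from h import *
R,e,tab,g,q=knob()
d=q[8]; y=R@[-np.sin(d),np.cos(d),0]
rem(g+.084*R[:,2],y,-R[:,2])
rem(g-.006*R[:,2],y,-R[:,2])
E
python3 -m pendant '[[0,0,0,0,0,0,1]]'
```

```text
shift [ 27.4241 -46.8779  -1.7504] rot [-36.5139 -15.9668 143.4039] | 148.83842636971005
shift [ 27.4241 -46.8779  -1.7504] rot [ 12.286  -27.9172 -31.509 ] | 43.853570937799056
t 0.1 tcp [0.2423 0.4932 0.2154] q [ 1.0109  0.0879  1.3721 -0.      1.6836 -0.1031] F [-0.2926  0.2078  0.2161] w 0.09422067671285694
shift [ 31.8851 -46.2867  -9.5447] rot [-36.5139 -15.9668 143.4039] | 148.83842636971005
shift [ 31.8851 -46.2867  -9.5447] rot [ 12.286  -27.9172 -31.509 ] | 43.853570937799056
t 0.1 tcp [0.2423 0.4932 0.2154] q [ 1.0109  0.0879  1.3721 -0.      1.6836 -0.1031] F [-0.2926  0.2078  0.2161] w 0.09422067671285694
time: 0.2
tool_pos: [0.2425, 0.4933, 0.2158]
ee_rot: [-3.14, -0.0, 2.685]
wrist_force: [-0.2, -0.3, 0.3]
width: 0.0938
finger_force: 0.0
```

```bash
python3 -m pendant '[[0,-2,3,0,0,0,1],[1.5,-3,2,0.8,-2,-2,1],[1.5,-3,1,0.8,-2,-2,1],[1.5,-3,0,0.8,-2,-2,1],[1.5,-3,0,0.8,-2,-2,1],[1.5,-3,0,0.8,-2,-2,1],[1.5,-3,0,0.8,-2,-2,1],[1.5,-3,0,0.8,-2,-2,1]]' && python3 -m pendant '[[2,-3,0,0.8,-2,-2,1],[2,-3,0,0.8,-2,-2,1],[2,-3,0,0.8,-2,-2,1],[2,-3,0,0.8,-2,-2,1],[2,-3,0,0.8,-2,-2,1],[2,-3,0,0.8,-2,-3,1],[2,-3,0,0.8,-2,-3,1],[0,0,0,0,0,0,1]]'
python3 - <<'E'
from h import *
R,e,tab,g,q=knob()
d=q[8]; y=R@[-np.sin(d),np.cos(d),0]
rem(g+.084*R[:,2],y,-R[:,2])
E
```

```text
time: 1.0
tool_pos: [0.3478, 0.2624, 0.2764]
ee_rot: [2.924, 0.15, 2.422]
wrist_force: [0.7, 0.1, 0.8]
width: 0.0938
finger_force: 0.0
time: 1.8
tool_pos: [0.4879, 0.0504, 0.2751]
ee_rot: [2.673, 0.232, 2.088]
wrist_force: [-0.4, 0.2, -0.7]
width: 0.0943
finger_force: 0.0
shift [ 2.8718 -2.5994 -7.7192] rot [-88.2683  -9.8752 154.7505] | 178.42792328462195
shift [ 2.8718 -2.5994 -7.7192] rot [ 1.8161 -0.0648 -0.7808] | 1.9779167363863261
t 1.8 tcp [0.4879 0.0504 0.2751] q [-0.0673 -0.4435  1.7922  0.0816  1.2803 -0.6429] F [-0.4132  0.2292 -0.6558] w 0.09430651644142593
```

```bash
python3 -m pendant '[[1,-0.9,-2.5,0.6,0,-0.3,1],[1,-0.9,-2.6,0.6,0,-0.3,1],[0.9,-0.8,-2.6,0.6,0,-0.2,1],[0,0,0,0,0,0,1],[0,0,0,0,0,0,1]]'
python3 - <<'E'
from h import *
import cv2
R,e,tab,g,q=knob()
d=q[8]; y=R@[-np.sin(d),np.cos(d),0]
rem(g-.006*R[:,2],y,-R[:,2])
t=imaging.snapshot('top')[:,:,::-1];s=imaging.snapshot('side')[:,:,::-1]
f=lambda im,x,y,w,h,k:cv2.resize(im[y:y+h,x:x+w],None,fx=k,fy=k,interpolation=cv2.INTER_CUBIC)
cv2.imwrite('pics/c4.png',np.hstack([f(t,230,170,130,130,3),f(s,255,130,130,130,3)]))
E
```

```text
time: 2.3
tool_pos: [0.5162, 0.0284, 0.1995]
ee_rot: [2.656, 0.204, 2.077]
wrist_force: [-0.2, 0.9, -0.4]
width: 0.0937
finger_force: 0.0
shift [ 4.496   0.1954 -7.9524] rot [-89.0059 -12.1746 155.6438] | 179.70880324732155
shift [ 4.496   0.1954 -7.9524] rot [-0.0584 -0.0228 -0.3714] | 0.37668285803769763
t 2.3 tcp [0.5162 0.0284 0.1995] q [-0.1498 -0.3649  1.8912  0.1598  1.1153 -0.7405] F [-0.1675  0.9411 -0.403 ] w 0.09368524745895974
```

View pics/c4.png

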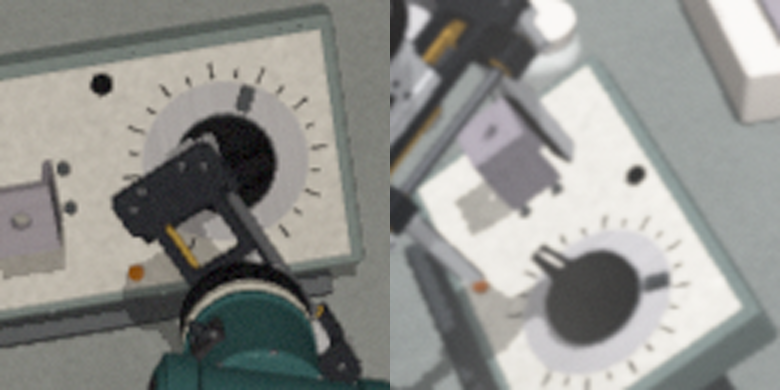

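The gripper straddles the bar, with fingers at (560,150) and (480,290) in the side half and the bar's end at (545,255). Descending along the axis now.

```bash
python3 -m pendant '[[1.5,0.1,-2.6,0,0,-0.2,1],[1.5,0.1,-2.6,0,0,-0.2,1],[1.1,0,-2,0,0,0,1],[0.4,0,-0.75,0,0,0,1],[0,0,0,0,0,0,1],[0,0,0,0,0,0,1]]' && python3 -m pendant '[[0,0,0,0,0,0,0.6],[0,0,0,0,0,0,0.3],[0,0,0,0,0,0,0],[0,0,0,0,0,0,0],[0,0,0,0,0,0,0],[0,0,0,0,0,0,0],[0,0,0,0,0,0,0],[0,0,0,0,0,0,0]]'
python3 - <<'E'
from h import *
R,e,tab,g,q=knob()
d=q[8]; y=R@[-np.sin(d),np.cos(d),0]
o=robot.get_obs();rem(g-.006*R[:,2],y,-R[:,2]);print(o['wrist_torque'],o['finger_force'])
E
```

```text
time: 3.0
tool_pos: [0.5624, 0.0299, 0.1221]
ee_rot: [2.653, 0.206, 2.069]
wrist_force: [-0.1, -0.4, -0.4]
width: 0.0943
finger_force: 0.0
time: 3.8
tool_pos: [0.5616, 0.0296, 0.1199]
ee_rot: [2.655, 0.205, 2.069]
wrist_force: [0.0, 0.1, 0.6]
width: 0.0331
finger_force: 0.0
shift [-0.0398  0.074   0.004 ] rot [  89.2408   11.7971 -155.7866] | 179.92377652467465
shift [-0.0398  0.074   0.004 ] rot [-0.0262  0.0376  0.0759] | 0.08863090056366629
t 3.8 tcp [0.5616 0.0296 0.1199] q [-0.1257 -0.1983  1.9287  0.1621  0.9076 -0.7421] F [0.0382 0.1012 0.5947] w 0.033143272889169226
[-0.0567  0.2783  0.0004] 0.0
```

```bash
python3 -m pendant '[[0,0,0,0,0,0,0],[0,0,0,0,0,0,0],[0,0,0,0,0,0,0],[0,0,0,0,0,0,0],[0,0,0,0,0,0,0]]'
python3 - <<'E'
from h import *
R,e,tab,g,q=knob();print(-R[:,2]*8,np.degrees(q[8]-q[7]))
E
```

```text
time: 4.3
tool_pos: [0.5618, 0.0298, 0.1201]
ee_rot: [2.655, 0.205, 2.069]
wrist_force: [1.9, 0.6, 0.0]
width: 0.015
finger_force: 30.0
[ 3.9653  0.5256 -6.9282] 140.15778053787284
```

```bash
python3 -m pendant '[[0,0,0,2.97,0.39,-5.2,0],[0,0,0,2.97,0.39,-5.2,0],[0,0,0,2.97,0.39,-5.2,0],[0,0,0,2.97,0.39,-5.2,0]]' && python3 -m pendant '[[0,0,0,2.97,0.39,-5.2,0],[0,0,0,2.97,0.39,-5.2,0],[0,0,0,2.97,0.39,-5.2,0],[0,0,0,2.97,0.39,-5.2,0],[0,0,0,2.97,0.39,-5.2,0],[0,0,0,2.97,0.39,-5.2,0]]'
cat >> h.py <<'E'
def kn():
    R,e,tab,g,q=knob();o=robot.get_obs();r=R.T@Ro.from_euler('xyz',o['ee_rot']).as_matrix()
    a=np.degrees(np.arctan2(r[1,1],r[0,1]));print('y az in panel',a,'tool z',r[:,2],'tab az',np.degrees(q[7]))
    print('pos err panel mm',R.T@(o['tool_pos']-g)*1000,'q',o['joint_positions'],'F',o['wrist_force'],'T',o['wrist_torque'],'w',o['width'],o['time'])
E
python3 -c 'from h import *;kn()'
```

```text
time: 4.7
tool_pos: [0.5618, 0.0298, 0.1201]
ee_rot: [2.617, -0.002, 1.697]
wrist_force: [1.6, 0.6, -0.7]
width: 0.0144
finger_force: 30.0
time: 5.3
tool_pos: [0.5619, 0.0298, 0.1202]
ee_rot: [2.705, -0.3, 1.135]
wrist_force: [2.3, 1.3, -0.1]
width: 0.0149
finger_force: 30.0
y az in panel -36.31714503545233 tool z [ 0.0008 -0.0018 -1.    ] tab az -26.152447450518608
pos err panel mm [ 0.6119 -0.6483 -6.1396] q [-0.1239 -0.1979  1.928   0.1592  0.9072  0.3128] F [ 2.3234  1.3123 -0.1159] T [0.1207 0.0737 0.2303] w 0.014945284236489813 5.3
```

```bash
python3 -m pendant '[[0,0,0,2.97,0.39,-5.2,0],[0,0,0,2.97,0.39,-5.2,0],[0,0,0,2.97,0.39,-5.2,0],[0,0,0,2.97,0.39,-5.2,0],[0,0,0,2.97,0.39,-5.2,0]]' && python3 -m pendant '[[0,0,0,2.97,0.39,-5.2,0],[0,0,0,2.97,0.39,-5.2,0],[0,0,0,2.97,0.39,-5.2,0],[0,0,0,2.97,0.39,-5.2,0],[0,0,0,2.97,0.39,-5.2,0],[0,0,0,0,0,0,0]]'
python3 -c 'from h import *;kn()'
```

```text
time: 5.8
tool_pos: [0.5619, 0.0298, 0.1202]
ee_rot: [2.912, -0.475, 0.6]
wrist_force: [3.2, 1.0, -1.2]
width: 0.0151
finger_force: 30.0
time: 6.4
tool_pos: [0.5619, 0.0297, 0.1202]
ee_rot: [-3.082, -0.52, 0.009]
wrist_force: [2.7, 0.5, -1.6]
width: 0.0145
finger_force: 30.0
y az in panel -96.1084698266161 tool z [-0.0009 -0.0021 -1.    ] tab az -26.152447450518608
pos err panel mm [ 0.6556 -0.7313 -6.113 ] q [-0.1236 -0.197   1.9265  0.1579  0.9091  1.3575] F [ 2.7451  0.483  -1.6164] T [0.239  0.0834 0.0505] w 0.014542944749416468 6.4
```

```bash
python3 -m pendant '[[0,0,0,2.48,0.33,-4.33,0],[0,0,0,2.48,0.33,-4.33,0],[0,0,0,2.48,0.33,-4.33,0],[0,0,0,2.48,0.33,-4.33,0],[0,0,0,0,0,0,0],[0,0,0,0,0,0,0]]'
python3 -c 'from h import *;kn()'
python3 -m pendant '[[0,0,0,0,0,0,0.3],[0,0,0,0,0,0,0.5],[0,0,0,0,0,0,0.5],[0,0,0,0,0,0,0.5],[0,0,0,0,0,0,0.5],[0,0,0,0,0,0,0.5]]' && python3 -m pendant '[[-1.5,-0.2,2.6,0,0,0,0.5],[-1.5,-0.2,2.6,0,0,0,0.5],[-1.5,-0.2,2.6,0,0,0,0.5],[-2,-1,2.6,0,0,0,0.5],[-3,-2,2,0,0,0,0.5],[-3,-3,0,0,0,0,0.5],[-3,-3,0,0,0,0,0.5],[-3,-3,0,0,0,0,0.5]]'
python3 - <<'E'
from h import *
import cv2
kn()
t=imaging.snapshot('top')[:,:,::-1];s=imaging.snapshot('side')[:,:,::-1]
f=lambda im,x,y,w,h,k:cv2.resize(im[y:y+h,x:x+w],None,fx=k,fy=k,interpolation=cv2.INTER_CUBIC)
cv2.imwrite('pics/c5.png',np.hstack([f(t,260,180,80,90,5),f(s,285,195,80,90,5)]))
E
```

```text
time: 7.0
tool_pos: [0.5619, 0.0297, 0.1202]
ee_rot: [-2.896, -0.465, -0.38]
wrist_force: [3.8, 1.1, -1.3]
width: 0.0147
finger_force: 30.0
y az in panel -115.94714727064935 tool z [-0.0016 -0.0013 -1.    ] tab az -26.152447450518608
pos err panel mm [ 0.6297 -0.747  -6.1302] q [-0.1241 -0.1965  1.9259  0.1588  0.9103  1.7027] F [ 3.7949  1.1181 -1.315 ] T [ 0.3598 -0.0738  0.1236] w 0.01465698423326275 7.0
time: 7.6
tool_pos: [0.5616, 0.0296, 0.12]
ee_rot: [-2.896, -0.464, -0.382]
wrist_force: [-0.1, 0.3, -0.1]
width: 0.0473
finger_force: 0.0
time: 8.4
tool_pos: [0.3755, -0.0965, 0.2446]
ee_rot: [-2.897, -0.467, -0.379]
wrist_force: [0.6, -1.4, -1.1]
width: 0.0472
finger_force: 0.0
y az in panel -115.91013424722547 tool z [-0.001  -0.0023 -1.    ] tab az -26.152447450518608
pos err panel mm [-111.5678 -101.3799  202.371 ] q [-0.7572 -0.6649  1.9721  0.3977  1.4911  1.1722] F [ 0.6003 -1.3958 -1.1424] T [-0.0482  0.3508  0.0125] w 0.04723076344124943 8.4
```

View pics/c5.png

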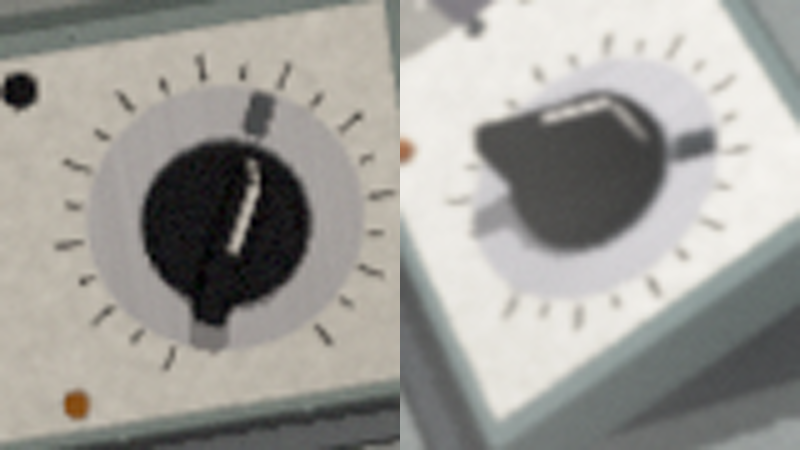

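The white line now runs from (234,252) to (256,188) in the enlarged top half, pointing at the tab at (259,115). I'll check the angle numerically.

Run:
```python
from h import *
from fit import k
R,e,tab,g,q=knob()
o0=g-.034*R[:,2]
def on(n,uv,h):
    p=P[n];d=p['R'].T@np.linalg.solve(p['camera_matrix'],[*uv,1]);C=-p['R'].T@p['t'];n_=R[:,2]
    s=((o0+h*n_-C)@n_)/(d@n_);return (R.T@(C+s*d-o0))*1000
T=lambda x,y:k(x,y,260,180,5);S=lambda x,y:k(x-400,y,285,195,5)
for nm,f,n,pts in(('top',T,'top',[(234,252,.049),(256,188,.049),(259,115,.007),(263,97,.007),(256,133,.007),(226,221,.013)]),('side',S,'side',[(543,122,.049),(606,102,.049),(693,144,.007),(713,139,.007),(672,152,.007)])):
    P_=[on(n,f(*p[:2]),p[2]) for p in pts]
    a=lambda v:np.degrees(np.arctan2(v[1],v[0]))
    print(nm,np.array(P_)[:,:2],'line',a(P_[1]-P_[0]),'tab dir',a(P_[3]-P_[4]),'tab from line start',a(P_[2]-P_[0]),'from axis',a(P_[2]))
```

```text
top [[  0.4849  -1.0988]
 [ 26.4689 -14.2137]
 [ 44.8641 -20.8466]
 [ 52.3892 -23.6742]
 [ 37.2392 -18.4267]
 [  2.5839   0.0436]] line -26.781440368947713 tab dir -19.104633285055495 tab from line start -23.9880104468299 from axis -24.922445069406148
side [[  2.5207  -3.1803]
 [ 29.6186 -14.4709]
 [ 46.6152 -23.9865]
 [ 54.9103 -28.0367]
 [ 37.2532 -20.95  ]] line -22.619483583748476 tab dir -21.868171709915988 tab from line start -25.260475900255937 from axis -27.228707201617826
```

The line lies at about -25° and the tab at about -25°, so the knob is set. Now the pin.

Run:
```python
from h import *
a=np.radians(83.2);rem([.5225,-.2893,.16],[np.cos(a),np.sin(a),0],[0,0,-1])
```

```text
shift [ 14.8614 -18.6384  -8.4228] rot [  42.4307    9.3846 -162.0277] | 167.7540022440519
shift [ 14.8614 -18.6384  -8.4228] rot [-6.4596 29.2058 12.3868] | 32.37494456756025
t 8.5 tcp [ 0.3739 -0.1029  0.2442] q [-0.7708 -0.6645  1.9722  0.3944  1.4892  1.1766] F [ 0.0821 -0.0663  0.6197] w 0.04718708805128923
```

```bash
python3 -m pendant '[[2,-2.5,0,-0.8,3.65,1.55,0.5],[2,-2.5,0,-0.8,3.65,1.55,0.5],[2,-2.5,0,-0.8,3.65,1.55,0.5],[2,-2.5,0,-0.8,3.65,1.55,0.5],[2,-2.5,0,-0.8,3.65,1.55,0.5],[2,-2.5,-2,-0.8,3.65,1.55,0.5],[1.5,-2,-2,-0.8,3.65,1.55,0.5],[1.4,-1.6,-3,-0.8,3.65,1.55,0.5]]' && python3 -m pendant '[[0,0,0,0,0,0,0.5],[0,0,0,0,0,0,0.5],[0,0,0,0,0,0,0.5]]'
python3 - <<'E'
from h import *
import cv2
a=np.radians(83.2);rem([.5225,-.2893,.085],[np.cos(a),np.sin(a),0],[0,0,-1])
s=imaging.snapshot('side')[:,:,::-1]
cv2.imwrite('pics/c6.png',cv2.resize(s[260:430,260:420],None,fx=3,fy=3,interpolation=cv2.INTER_CUBIC))
E
```

```text
time: 9.3
tool_pos: [0.5288, -0.2826, 0.1743]
ee_rot: [-3.134, 0.003, -0.103]
wrist_force: [1.0, -0.9, 0.5]
width: 0.047
finger_force: 0.0
time: 9.6
tool_pos: [0.5263, -0.2815, 0.1759]
ee_rot: [-3.132, 0.002, -0.105]
wrist_force: [-0.0, -0.1, 0.6]
width: 0.047
finger_force: 0.0
shift [-0.378  -0.7767 -9.0937] rot [  0.0431  -0.8889 179.1915] | 179.19366253505584
shift [-0.378  -0.7767 -9.0937] rot [-0.5684 -0.0276 -0.8063] | 0.986926861871869
t 9.6 tcp [ 0.5263 -0.2815  0.1759] q [-0.5907  0.2061  1.3166  0.0079  1.6249  1.0851] F [-0.0329 -0.0591  0.5828] w 0.046958840845580364
```

View pics/c6.png

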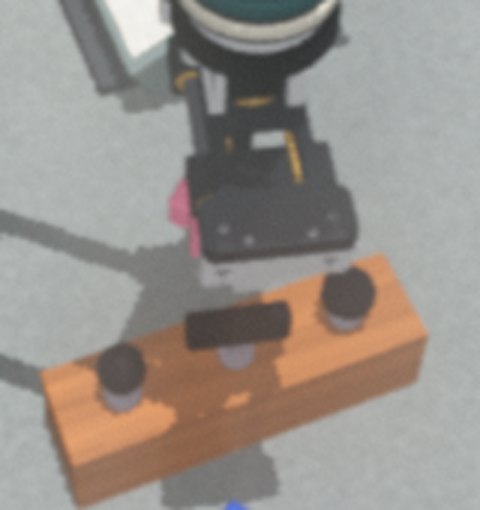

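```bash
python3 - <<'E'
from h import *
o=robot.get_obs();R=Ro.from_euler('xyz',o['ee_rot']).as_matrix()
f=lambda v:(proj('side',o['tool_pos']+R@np.array(v))[0]-[260,260])*3+1
for v in [(0,0,0),(0,0,.011),(0,.03,.011),(0,-.03,.011),(.008,.03,.011),(0,0,-.086),(.0375,-.088,-.086),(-.0375,-.088,-.086),(.0375,.088,-.086)]:print(v,f(v))
E
python3 -m pendant '[[-0.4,-0.8,0,-0.6,0,-0.8,0.5],[0,0,0,0,0,0,0.5]]'
```

```text
(0, 0, 0) [238.4641 229.821 ]
(0, 0, 0.011) [237.8124 240.8892]
(0, 0.03, 0.011) [246.6344 290.6728]
(0, -0.03, 0.011) [229.4344 193.6117]
(0.008, 0.03, 0.011) [261.8073 288.9835]
(0, 0, -0.086) [244.0656 134.6905]
(0.0375, -0.088, -0.086) [288.2135  -8.1887]
(-0.0375, -0.088, -0.086) [147.2372   5.1991]
(0.0375, 0.088, -0.086) [357.512  286.4057]
time: 9.85
tool_pos: [0.5211, -0.2912, 0.1765]
ee_rot: [3.139, -0.0, -0.121]
wrist_force: [0.0, -0.3, 0.8]
width: 0.047
finger_force: 0.0
```

The side view shows the gripper body hiding the fingers, as its projection predicts, with the T-bar at (238,325) just below. Descending.

```bash
python3 -m pendant '[[0,0.1,-2.5,0,0,0,0.5],[0.1,0.1,-2.5,0,0,0,0.5],[0,0,-2.2,0,0,0,0.5],[0,0,-1.4,0,0,0,0.5],[0,0,-0.5,0,0,0,0.5],[0,0,0,0,0,0,0.5],[0,0,0,0,0,0,0.3]]' && python3 -m pendant '[[0,0,0,0,0,0,0],[0,0,0,0,0,0,0],[0,0,0,0,0,0,0],[0,0,0,0,0,0,0],[0,0,0,0,0,0,0],[0,0,0,0,0,0,0]]'
python3 - <<'E'
from h import *
o=robot.get_obs();a=np.radians(83.2);rem([.5225,-.2893,.085],[np.cos(a),np.sin(a),0],[0,0,-1]);print(o['finger_force'],o['wrist_torque'])
E
```

```text
time: 10.55
tool_pos: [0.5233, -0.2889, 0.0845]
ee_rot: [3.141, 0.001, -0.12]
wrist_force: [-0.1, 0.5, -0.0]
width: 0.0416
finger_force: 0.0
time: 11.15
tool_pos: [0.5228, -0.289, 0.0834]
ee_rot: [3.141, 0.003, -0.12]
wrist_force: [-0.1, -2.1, 0.9]
width: 0.0139
finger_force: 30.0
shift [-0.0282 -0.0264  0.1587] rot [  -0.2455   -0.0405 -179.9312] | 179.93141522868717
shift [-0.0282 -0.0264  0.1587] rot [ 0.0258 -0.1563  0.0686] | 0.1726444006703473
t 11.15 tcp [ 0.5228 -0.289   0.0834] q [-0.5989  0.2538  1.446  -0.0019  1.4438  1.0921] F [-0.1295 -2.0915  0.9083] w 0.013942039723706497
29.99997854232788 [-0.3973  0.1349 -0.0579]
```

```bash
python3 -m pendant '[[0,0,1,0,0,0,0],[0,0,2,0,0,0,0],[0,0,2.5,0,0,0,0],[0,0,3,0,0,0,0],[0,0,3,0,0,0,0],[0,0,3,0,0,0,0],[0,0,2.5,0,0,0,0],[0,0,0,0,0,0,0]]'
python3 - <<'E'
from h import *
R,e,tab,g,q=knob();n=R[:,2]
t=e+n*(.0755+.03)      # tip 30 mm above the hole
for az in(-50,-70,-90):
    a=np.radians(az);print(az);rem(t,R@[np.cos(a),np.sin(a),0],-n)
E
```

```text
time: 11.95
tool_pos: [0.5239, -0.2885, 0.2582]
ee_rot: [3.14, -0.004, -0.119]
wrist_force: [0.0, 0.2, -1.4]
width: 0.0132
finger_force: 30.0
-50
shift [-4.9554 45.2194 -1.668 ] rot [-10.4311 -29.0594  53.0908] | 61.41574546844107
shift [-4.9554 45.2194 -1.668 ] rot [  34.977   -12.4039 -122.1297] | 127.64371979812339
t 11.95 tcp [ 0.5239 -0.2885  0.2582] q [-0.5981  0.1884  1.1754  0.0001  1.7733  1.0917] F [ 0.0143  0.23   -1.4066] w 0.01324137754746639
-70
shift [-4.9554 45.2194 -1.668 ] rot [ -5.0236 -29.7675  33.5938] | 45.165066797251214
shift [-4.9554 45.2194 -1.668 ] rot [  39.4153   -6.7305 -141.3148] | 146.86297948922578
t 11.95 tcp [ 0.5239 -0.2885  0.2582] q [-0.5981  0.1884  1.1754  0.0001  1.7733  1.0917] F [ 0.0143  0.23   -1.4066] w 0.01324137754746639
-90
shift [-4.9554 45.2194 -1.668 ] rot [  0.3027 -29.8471  14.0754] | 33.00081809155318
shift [-4.9554 45.2194 -1.668 ] rot [  43.6434    0.1157 -160.3245] | 166.15862546359716
t 11.95 tcp [ 0.5239 -0.2885  0.2582] q [-0.5981  0.1884  1.1754  0.0001  1.7733  1.0917] F [ 0.0143  0.23   -1.4066] w 0.01324137754746639
```

```bash
python3 -m pendant '[[-0.5,3,1,0,-3,1.4,0],[-0.5,4,1,0,-3,1.4,0],[-0.5,4,0,0,-3,1.4,0],[-0.5,4,0,0,-3,1.4,0],[-0.5,4,0,0,-3,1.4,0],[-0.5,4,0,0,-3,1.4,0],[-0.5,4,0,0,-3,1.4,0],[-0.5,4,0,0,-3,1.4,0]]' && python3 -m pendant '[[-0.5,4,0,0,-3,1.4,0],[-0.5,4,-1,0,-3,1.4,0],[0,3,-1,0,0,0,0],[0,3,-1,0,0,0,0],[0,0,0,0,0,0,0],[0,0,0,0,0,0,0]]'
cat > eye.py <<'E'
from h import *
import cv2,sys
R,e,tab,g,q=knob();n=R[:,2]
rem(e+n*(.0755+float(sys.argv[1])),R@[0,-1,0],-n)
if len(sys.argv)>2:
    o=robot.get_obs();A=Ro.from_euler('xyz',o['ee_rot']).as_matrix()
    t=imaging.snapshot('top')[:,:,::-1];s=imaging.snapshot('side')[:,:,::-1]
    f=lambda im,x,y,w,h,k:cv2.resize(im[y:y+h,x:x+w],None,fx=k,fy=k,interpolation=cv2.INTER_CUBIC)
    cv2.imwrite('pics/'+sys.argv[2],np.hstack([f(t,205,190,65,95,6),f(s,265,125,65,95,6)]))
    tip=o['tool_pos']+A@[0,0,.0755];
    for nm,w in(('tip',tip),('eye',e),('tcp',o['tool_pos'])):print(nm,(proj('top',w)[0]-[205,190])*6+2.5,(proj('side',w)[0]-[265,125])*6+2.5+[390,0])
E
python3 eye.py .02 c7.png
```

```text
time: 12.75
tool_pos: [0.481, 0.0235, 0.2706]
ee_rot: [-3.13, -0.413, 0.077]
wrist_force: [0.4, 0.7, -1.1]
width: 0.0139
finger_force: 30.0
time: 13.35
tool_pos: [0.4713, 0.1621, 0.2406]
ee_rot: [3.138, -0.514, 0.134]
wrist_force: [-0.5, -0.1, -1.7]
width: 0.0139
finger_force: 30.0
shift [ 0.8073  0.2232 -0.7765] rot [ 0.2299 -0.5024 -0.0223] | 0.5529707422826662
shift [ 0.8073  0.2232 -0.7765] rot [-88.4836 -11.5237 156.2107] | 179.899753801159
t 13.35 tcp [0.4713 0.1621 0.2406] q [ 0.2631 -0.4061  1.8346 -0.0715  1.2035  1.7093] F [-0.5246 -0.0865 -1.6505] w 0.013893724502327431
tip [196.2481 360.7582] [475.5607 256.3296]
eye [194.8863 319.1949] [526.6044 295.6565]
tcp [182.9281 442.0799] [362.0753 129.1373]
```

View pics/c7.png

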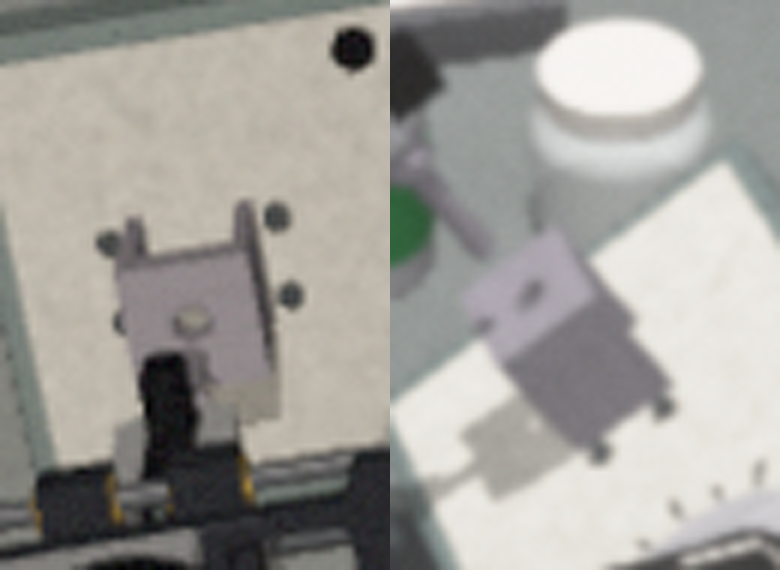

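The side half shows the pin's tip at about (483,246) and the hole at (530,293). The tip is a little up-slope of where the model puts it. I'll measure that offset numerically.

```bash
cat > pin.py <<'E'
from h import *
import cv2
from scipy.ndimage import map_coordinates as mc
o=robot.get_obs();A=Ro.from_euler('xyz',o['ee_rot']).as_matrix();W=lambda v:o['tool_pos']+A@np.array(v)
s=imaging.snapshot('side').astype(float);b=cv2.imread('pics/side0.png')[:,:,::-1].astype(float)
D=np.abs(s-b).sum(2)
for z in np.arange(.040,.084,.004):
    c=proj('side',W([0,0,z]))[0];c2=proj('side',W([.001,0,z]))[0]-c   # px per mm along tool x
    ax=proj('side',W([0,0,z+.001]))[0]-c;ax/=np.linalg.norm(ax);nn=np.array([-ax[1],ax[0]]);nn*=np.sign(nn@c2)
    r=np.arange(-8,9);p=c+r[:,None]*nn
    print(round(z,3),'mm/px',round(1/(nn@c2),2),mc(D,[p[:,1],p[:,0]],order=1).astype(int))
t=imaging.snapshot('top').astype(int)
for v in[(.030,0,-.020),(.030,.007,-.020),(.030,-.007,-.020)]:print('Tend top crop',(proj('top',W(v))[0]-[205,190])*6+2.5,proj('top',W(v))[0])
E
python3 pin.py
python3 - <<'E'
import cv2
t=cv2.imread('pics/c7.png',0)
print(t[320:420:4,150:190:6])
E
```

```text
0.04 mm/px 2.17 [10  6  5  6 11  5  9 31 43 35 34 62 29  9  4  4  6]
0.044 mm/px 2.17 [ 6  6  5  5  5  4  7 16 37 52 64 46 22  5  8  7  4]
0.048 mm/px 2.18 [10  7  4  5 15 10 23 66 97 90 69 50 21  6  7  8  7]
0.052 mm/px 2.19 [  7   5   5   6   3   6  21  68 110  99  74  50  27   9   9  12  10]
0.056 mm/px 2.19 [  9   5   4   1   2   5  17  78 109  94  65  41  19   5   6   7   8]
0.06 mm/px 2.2 [  5   4   3   1   8   7  15  65 101  88  66  41  10   3   6  11   8]
0.064 mm/px 2.2 [  3   5   4   4   4   3  12  64 101  95  66  37  11   3   4   4  10]
0.068 mm/px 2.21 [ 7  8 11  4  6  6 12 51 90 94 67 43 16  6  7  6  4]
0.072 mm/px 2.22 [ 3  3  4 11  9  5 12 47 88 87 62 41 12  5  9  4  5]
0.076 mm/px 2.22 [ 8  9  6  3  6  4  5 32 72 77 59 35 11  5  7  6  8]
0.08 mm/px 2.23 [ 9  8 10 11  7  8  3 10 23 28 18 13  6  8 11 11 11]
Tend top crop [164.05   371.2577] [231.925  251.4596]
Tend top crop [186.6107 367.6813] [235.6851 250.8636]
Tend top crop [141.4869 374.8344] [228.1645 252.0557]
[[137 139 138 128 101 108 135]
 [138 139 138 128  98  98 121]
 [138 139 138 131 104  93 106]
 [138 140 139 133 109  93 101]
 [139 139 139 135 121 108 105]
 [138 137 139 138 134 128 115]
 [136 137 139 140 141 137 124]
 [135 124 120 118 119 121 116]
 [113  93  83  76  71  81  98]
 [ 74  56  48  39  26  45  84]
 [ 29  25  24  15   9  24  65]
 [  5  11  15   7  10  19  53]
 [ 11  13  15  11  13  21  53]
 [ 14  18  21  21  16  18  47]
 [ 17  22  27  28  20  15  41]
 [ 17  19  26  26  24  16  38]
 [ 19  21  27  23  17  14  29]
 [ 21  24  26  21  13  10  20]
 [ 19  25  23  22  17  11  14]
 [ 15  24  25  24  24  21  18]
 [  9  23  26  24  24  24  19]
 [  5  26  23  24  18  16  14]
 [  4  25  24  20  17  18  16]
 [  9  22  25  20  20  23  17]
 [ 17  22  25  26  23  24  12]]
```

```bash
cat > eye2.py <<'E'
from h import *
import sys
R,e,tab,g,q=knob();n=R[:,2]
e2=e+R@[-.001,.001,0]
o=robot.get_obs();A=Ro.from_euler('xyz',o['ee_rot']).as_matrix();tip=o['tool_pos']+A@[0,0,.0755]
print('tip rel hole, panel mm',R.T@(tip-e2)*1000,'tilt deg',np.degrees((R.T@A[:,2])[:2]),'F panel',R.T@o['wrist_force'],'w',o['width'],'t',o['time'])
if len(sys.argv)>1:rem(e2+n*(.0755+float(sys.argv[1])),R@[0,-1,0],-n)
E
python3 eye2.py .004; python3 -c "
from h import *
R=knob()[0];print(R)"
```

```text
tip rel hole, panel mm [-0.1425 -4.3146 32.4598] tilt deg [-0.2652 -0.2255] F panel [-0.3148 -0.1527 -1.8376] w 0.013942347866439948 t 13.55
shift [ 1.34    0.5829 -2.4749] rot [ 0.161  -0.2459  0.231 ] | 0.3738545031258492
shift [ 1.34    0.5829 -2.4749] rot [  88.8413   11.418  -155.9736] | 179.86357980058017
t 13.55 tcp [0.4729 0.1604 0.2432] q [ 0.2592 -0.4073  1.8317 -0.0718  1.203   1.7099] F [ 0.6607 -0.0665 -1.7488] w 0.013942347866439948
[[ 0.8585 -0.1314 -0.4957]
 [ 0.1138  0.9913 -0.0657]
 [ 0.5     0.      0.866 ]]
```

```bash
python3 -m pendant '[[0.5,0.2,-0.9,0.1,-0.1,0.1,0],[0.5,0.2,-0.9,0.1,-0.1,0.1,0],[0.34,0.18,-0.67,0,0,0,0],[0,0,0,0,0,0,0],[0,0,0,0,0,0,0],[0,0,0,0,0,0,0]]'; python3 eye2.py 0
python3 pin.py | head -12 | cut -c1-200
python3 - <<'E'
from h import *
import cv2
t=imaging.snapshot('top')[:,:,::-1];s=imaging.snapshot('side')[:,:,::-1]
f=lambda im,x,y,w,h,k:cv2.resize(im[y:y+h,x:x+w],None,fx=k,fy=k,interpolation=cv2.INTER_CUBIC)
cv2.imwrite('pics/c8.png',np.hstack([f(t,205,200,50,75,8),f(s,262,145,50,75,8)]))
E
```

```text
time: 14.15
tool_pos: [0.4862, 0.1675, 0.2187]
ee_rot: [-3.141, -0.523, 0.133]
wrist_force: [-0.3, 0.6, -1.5]
width: 0.0139
finger_force: 30.0
tip rel hole, panel mm [0.1079 1.3641 4.1356] tilt deg [-0.0192  0.0927] F panel [-0.915   0.6696 -1.242 ] w 0.013855042764966742 t 14.15
shift [ 0.2099 -0.0975 -0.3648] rot [-0.0475 -0.0257 -0.098 ] | 0.11191401955365085
shift [ 0.2099 -0.0975 -0.3648] rot [-89.1451 -11.9626 155.8479] | 179.94032602038823
t 14.15 tcp [0.4862 0.1675 0.2187] q [ 0.2642 -0.3685  1.8557 -0.0711  1.1357  1.7146] F [-0.2579  0.6412 -1.5331] w 0.013855042764966742
0.04 mm/px 2.22 [  6   4   9   6   5   6  25  75 119 114  93  77  37   3   8  11  10]
0.044 mm/px 2.22 [  9   2   5   6   8   7  17  65 110 104  85  60  28   4  13  10   8]
0.048 mm/px 2.23 [  7   7   6   6   7   6  14  64 101  96  75  45  16   8   8   5   8]
0.052 mm/px 2.23 [ 6  5  4  5  6  4 10 55 99 98 72 40 12  7  9  7  5]
0.056 mm/px 2.24 [  8   3   7   7   9   6  11  51  99 100  72  41  18   6   9  13   6]
0.06 mm/px 2.25 [ 10  14  10   7  11  12  15  50  99 107  75  47  16   1   4   7  10]
0.064 mm/px 2.25 [ 12  11   8  10  12   9  11  59 113 127  99  66  26   7   6   8   9]
0.068 mm/px 2.26 [ 77  27  10   5   7   6  11  53 122 128 108  79  43   8   2   3  12]
0.072 mm/px 2.27 [119  90  62  38  27  18  30  81 142 133 109  84  32   7   6  10  13]
0.076 mm/px 2.27 [135 130 126 123 111  94  93 120 127  98  71  49  28   6   7   7  17]
0.08 mm/px 2.28 [ 51  76  95 107 107 110 112  87  61  33  20  11   8  10  12  10  12]
Tend top crop [153.8425 341.1202] [230.2238 246.4367]
```

```bash
python3 -m pendant '[[0.01,-0.08,0,0,0,-0.1,0],[0,0,0,0,0,0,0],[0,0,0,0,0,0,0]]'; python3 eye2.py; python3 -m pendant '[[0.1,0.01,-0.17,0,0,0,0],[0.1,0.01,-0.17,0,0,0,0],[0.05,0.01,-0.09,0,0,0,0],[0,0,0,0,0,0,0]]';python3 eye2.py
```

```text
time: 14.65
tool_pos: [0.4861, 0.1666, 0.2184]
ee_rot: [-3.141, -0.523, 0.131]
wrist_force: [-0.1, 0.7, -0.9]
width: 0.0135
finger_force: 30.0
tip rel hole, panel mm [-0.2224  0.4365  4.0115] tilt deg [-0.0401  0.0383] F panel [-0.4552  0.6806 -0.8169] w 0.01352155117247274 t 14.65
time: 15.05
tool_pos: [0.4886, 0.1669, 0.2144]
ee_rot: [-3.141, -0.523, 0.131]
wrist_force: [-3.0, -0.3, 2.4]
width: 0.0137
finger_force: 30.0
tip rel hole, panel mm [-0.0155  0.4001 -0.6798] tilt deg [-0.0381  0.0367] F panel [-1.4285  0.1204  3.6145] w 0.013709143147843088 t 15.05
```

View pics/c8.png

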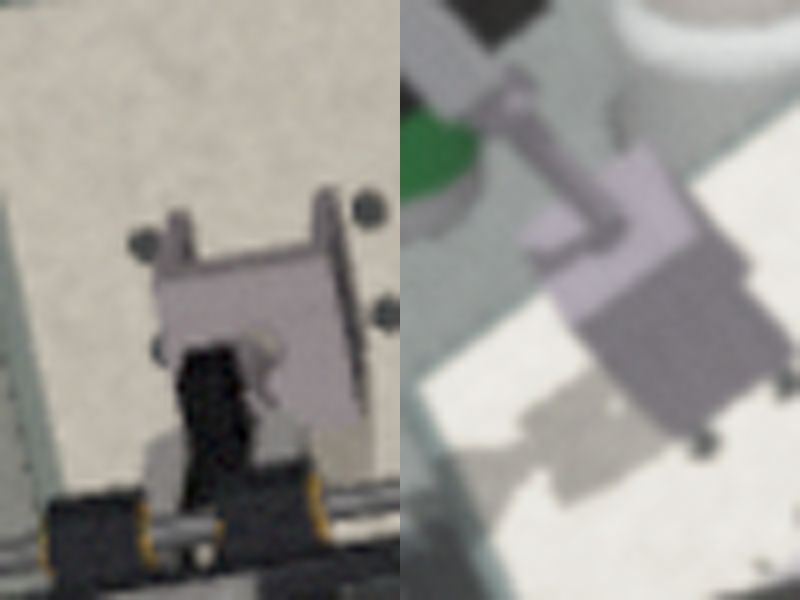

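The side half puts the shank's end near (600,237), over the hole, and the top half still shows the hole bright at (262,345) above the tip. So the tip sits slightly down-slope. I'll slide it up-slope in light contact.

```bash
python3 eye2.py; python3 -m pendant '[[0.04,0.01,0.02,0,0,0,0],[0,0,0,0,0,0,0]]' >/dev/null; python3 eye2.py; python3 -m pendant '[[0.04,0.01,0.02,0,0,0,0],[0,0,0,0,0,0,0]]' >/dev/null; python3 eye2.py;  python3 -m pendant '[[0.04,0.01,0.02,0,0,0,0],[0,0,0,0,0,0,0]]' >/dev/null; python3 eye2.py;  python3 -m pendant '[[0.04,0.01,0.02,0,0,0,0],[0,0,0,0,0,0,0]]' >/dev/null; python3 eye2.py
```

```text
tip rel hole, panel mm [-0.0155  0.4001 -0.6798] tilt deg [-0.0381  0.0367] F panel [-1.4285  0.1204  3.6145] w 0.013709143147843088 t 15.05
tip rel hole, panel mm [ 0.1702  0.4078 -0.7277] tilt deg [-0.0628  0.0324] F panel [-2.9302  0.0295  5.1541] w 0.01394441183403616 t 15.25
tip rel hole, panel mm [ 0.2975  0.4095 -0.8122] tilt deg [-0.0998  0.0259] F panel [-3.2446 -0.4497  6.3256] w 0.014156397504431602 t 15.45
tip rel hole, panel mm [ 0.429   0.462  -0.8177] tilt deg [-0.137   0.0249] F panel [-3.722  -0.1457  6.6766] w 0.014079630492349093 t 15.65
tip rel hole, panel mm [ 0.6131  0.4214 -0.8438] tilt deg [-0.1686  0.0156] F panel [-4.5628  0.6506  7.4469] w 0.0138044137420101 t 15.85
```

```bash
python3 -m pendant '[[-0.1,-0.01,0.17,0,0,0,0],[0,0,0,0,0,0,0],[0,0,0,0,0,0,0]]' >/dev/null; python3 eye2.py; python3 -m pendant '[[0.05,0,-0.09,0,0,0,0],[0.05,0.01,-0.09,0,0,0,0],[0,0,0,0,0,0,0]]' >/dev/null; python3 eye2.py;  python3 -m pendant '[[0.05,0.01,-0.09,0,0,0,0],[0,0,0,0,0,0,0]]' >/dev/null; python3 eye2.py
```

```text
tip rel hole, panel mm [1.6314 0.6609 0.4306] tilt deg [-0.0364  0.0414] F panel [-0.4645 -0.2137 -0.4739] w 0.013554612007099967 t 16.15
tip rel hole, panel mm [ 2.0423  0.628  -0.2398] tilt deg [-0.0175  0.0425] F panel [-2.7906  0.0426  7.2629] w 0.013698832059908158 t 16.45
tip rel hole, panel mm [ 2.3378  0.6672 -0.4094] tilt deg [0.0035 0.0414] F panel [-5.0194  0.1424 11.3544] w 0.013401867836157369 t 16.65
```

```bash
python3 -m pendant '[[-0.15,-0.02,0.26,0,0,0,0],[-0.27,-0.04,-0.15,0,0,0,0],[0,0,0,0,0,0,0],[0,0,0,0,0,0,0]]' >/dev/null; python3 eye2.py; python3 -m pendant '[[0.05,0.01,-0.09,0,0,0,0],[0.05,0.01,-0.09,0,0,0,0],[0,0,0,0,0,0,0]]' >/dev/null; python3 eye2.py;  python3 -m pendant '[[0.05,0.01,-0.09,0,0,0,0],[0,0,0,0,0,0,0]]' >/dev/null; python3 eye2.py;  python3 -m pendant '[[0.05,0.01,-0.09,0,0,0,0],[0,0,0,0,0,0,0]]' >/dev/null; python3 eye2.py
```

```text
tip rel hole, panel mm [-2.256   0.5276  0.1927] tilt deg [-0.1061  0.03  ] F panel [-0.8807  0.2171 -0.8528] w 0.013709268863320986 t 17.05
tip rel hole, panel mm [-1.9428  0.6083 -1.7081] tilt deg [-0.0906  0.0321] F panel [-0.6663  0.1565 -1.0903] w 0.013873056000342894 t 17.35
tip rel hole, panel mm [-1.7375  0.6591 -2.4941] tilt deg [-0.0644  0.0336] F panel [-1.21   -0.3363 -0.3408] w 0.013996834190584933 t 17.55
tip rel hole, panel mm [-1.7389  0.6885 -3.4868] tilt deg [-0.06    0.0348] F panel [-0.5407  0.2463 -0.7147] w 0.013456712861782046 t 17.75
```

It's in the hole: 3.5 mm deep with no contact force. Pushing on along the axis.

```bash
python3 -m pendant '[[0.25,0.03,-0.43,0,0,0,0],[0.25,0.03,-0.43,0,0,0,0],[0,0,0,0,0,0,0]]' >/dev/null; python3 eye2.py;  python3 -m pendant '[[0.25,0.03,-0.43,0,0,0,0],[0.25,0.04,-0.43,0,0,0,0],[0,0,0,0,0,0,0]]' >/dev/null; python3 eye2.py
```

```text
tip rel hole, panel mm [ -2.7042   0.5104 -14.4431] tilt deg [-0.1711  0.0213] F panel [-0.7334  0.2369 -2.0437] w 0.013897649581071229 t 18.05
tip rel hole, panel mm [ -2.5      0.5904 -24.2904] tilt deg [-0.1598  0.0239] F panel [-0.5115  0.2033 -2.4128] w 0.013716718320759587 t 18.35
```

```bash
python3 -m pendant '[[0.25,0.03,-0.43,0,0,0,0],[0.25,0.03,-0.43,0,0,0,0],[0.25,0.04,-0.43,0,0,0,0],[0.25,0.03,-0.43,0,0,0,0],[0,0,0,0,0,0,0]]' >/dev/null; python3 eye2.py;  python3 -m pendant '[[0.15,0.02,-0.26,0,0,0,0],[0.1,0.01,-0.17,0,0,0,0],[0,0,0,0,0,0,0]]' >/dev/null; python3 eye2.py; python3 -m pendant '[[0.05,0.01,-0.09,0,0,0,0],[0.05,0.01,-0.09,0,0,0,0],[0,0,0,0,0,0,0]]' >/dev/null; python3 eye2.py
```

```text
tip rel hole, panel mm [ -2.3732   0.509  -44.2463] tilt deg [-0.1616  0.0204] F panel [-1.0071  0.408  -0.97  ] w 0.014102151039124704 t 18.85
tip rel hole, panel mm [ -1.5973   0.6112 -48.4693] tilt deg [-0.0756  0.0341] F panel [-1.4198  0.0195 -1.3353] w 0.013563072844147634 t 19.15
tip rel hole, panel mm [ -1.4024   0.7032 -50.3361] tilt deg [-0.0511  0.0387] F panel [-0.2912  0.5315 -1.705 ] w 0.01407920660938913 t 19.45
```

```bash
for i in 1 2; do :; done; python3 -m pendant '[[0.05,0.01,-0.09,0,0,0,0],[0,0,0,0,0,0,0]]' >/dev/null; python3 eye2.py; python3 -m pendant '[[0.05,0.01,-0.09,0,0,0,0],[0,0,0,0,0,0,0]]' >/dev/null; python3 eye2.py; python3 -m pendant '[[0.05,0,-0.09,0,0,0,0],[0,0,0,0,0,0,0]]' >/dev/null; python3 eye2.py
```

```text
tip rel hole, panel mm [ -1.4438   0.7122 -51.4104] tilt deg [-0.0563  0.0356] F panel [-0.3742  0.0048 -1.2064] w 0.013651482633841654 t 19.65
tip rel hole, panel mm [ -1.2258   0.7505 -52.0199] tilt deg [-0.0426  0.034 ] F panel [-0.7186  0.2519  2.8363] w 0.013695084014826709 t 19.85
tip rel hole, panel mm [ -1.1525   0.771  -52.0497] tilt deg [-0.0553  0.0412] F panel [-4.2911 -0.7687  9.9347] w 0.013462758681450058 t 20.05
```

Collar contact at 52 mm. Releasing and retreating along the axis.

```bash
python3 -m pendant '[[0,0,0,0,0,0,0.2],[0,0,0,0,0,0,0.4],[0,0,0,0,0,0,0.5],[0,0,0,0,0,0,0.5],[0,0,0,0,0,0,0.5],[0,0,0,0,0,0,0.5]]'; python3 -m pendant '[[-0.5,-0.07,0.87,0,0,0,0.5],[-1,-0.13,1.7,0,0,0,0.5],[-2,-0.26,3.5,0,0,0,0.5],[-2,-0.26,3.5,0,0,0,0.5],[-2,0,2,0,0,0,0.5],[-3,3,0,0,0,0,0.5],[-3,3,0,0,0,0,0.5],[-3,3,0,0,0,0,0.5]]'; python3 -m pendant '[[-3,3,0,0,0,0,0.5],[-3,3,0,0,0,0,0.5],[0,3,0,0,0,0,0.5],[0,3,0,0,0,0,0.5],[0,0,0,0,0,0,0.5],[0,0,0,0,0,0,0.5]]'
python3 - <<'E'
from h import *
import cv2
R,e,tab,g,q=knob();e3=e+R@[-.002,.0018,0]
for n in('top','side'):
    im=imaging.snapshot(n);b=cv2.imread(f'pics/{n}0.png')[:,:,::-1]
    cv2.imwrite(f'pics/{n}9.png',im[:,:,::-1])
    blk=im.sum(2)<130   # black T-bar pixels near eyelet
    c=proj(n,e3+.032*R[:,2])[0].astype(int);sub=blk[c[1]-22:c[1]+22,c[0]-22:c[0]+22]
    nl,l,st,ce=cv2.connectedComponentsWithStats(sub.astype(np.uint8))
    print(n,'pred T centre',proj(n,e3+.032*R[:,2])[0],'pred ends',[proj(n,e3+R@[s,0,h])[0].round(1).tolist() for s in(.03,-.03) for h in(.020,.044)])
    for i in range(1,nl):
        if st[i][4]>15:print(' blob',ce[i]+c-22,st[i][:2]+c-22,st[i][2:])
    for nm,(u,v) in{'tab':proj(n,tab)[0],'tin':(139 if n=='top' else 258,272 if n=='top' else 153),'jar':(137 if n=='top' else 303,217 if n=='top' else 147),'knobline':proj(n,g+.015*R[:,2]+.018*(tab-g)/.05)[0]}.items():
        u,v=int(u),int(v);print(' ',nm,'change',np.abs(im[v-6:v+7,u-6:u+7].astype(int)-b[v-6:v+7,u-6:u+7]).mean().round(1))
rk=cv2.absdiff(cv2.imread('pics/top9.png'),cv2.imread('pics/top0.png')).sum(2)[190:305,425:480]
print('rack changed box',cv2.boundingRect((rk>90).astype(np.uint8)))
E
```

```text
time: 20.65
tool_pos: [0.5135, 0.1705, 0.168]
ee_rot: [-3.141, -0.523, 0.131]
wrist_force: [1.3, -0.0, 0.1]
width: 0.0468
finger_force: 0.0
time: 21.45
tool_pos: [0.3474, 0.2534, 0.2855]
ee_rot: [-3.138, -0.526, 0.128]
wrist_force: [0.3, 1.2, -0.3]
width: 0.0473
finger_force: 0.0
time: 22.05
tool_pos: [0.2882, 0.3733, 0.284]
ee_rot: [-3.141, -0.522, 0.132]
wrist_force: [-0.8, -0.0, -0.2]
width: 0.047
finger_force: 0.0
top pred T centre [235.5344 249.231 ] pred ends [[233.0, 233.3], [232.3, 237.3], [238.6, 260.8], [238.0, 265.2]]
 blob [235.265 249.84 ] [230 236] [ 11  29 200]
  tab change 1.8
  tin change 1.3
  jar change 1.4
  knobline change 29.4
side pred T centre [278.8687 165.6463] pred ends [[292.6, 160.8], [287.0, 154.3], [271.0, 176.7], [265.1, 170.6]]
  tab change 1.3
  tin change 1.3
  jar change 1.1
  knobline change 21.2
rack changed box (24, 38, 12, 32)
```

The T-bar's blob in the top view (235.3,249.8) matches a seated pin (235.5,249.2). Tab, tin and jar are unchanged, and in the rack only the pin's own place differs. Handing in.

```bash
python3 -c "
from bench import robot
print(robot.close_job())"
```

```text
the job is handed in; nothing more can be done
None
```

I turned the knob's pointer onto the steel tab (both at about -25° by camera), pushed the lock pin 52 mm home through the eyelet until its collar touched the bracket, released it, and handed the job in at about 22 s; the pictures show the tab, tin, jar and other two rods unmoved.

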